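# Aim the pill dispenser's screw head over the cup and give one dose

## Robot

A 7-joint arm with a two-finger parallel gripper is mounted at the origin on the work surface. World frame = base frame: x ahead of the robot, y to its left, z up, the work surface at z = 0. Lengths are in m, angles in degrees, forces in N, time in s.
With the tool pointing down it reaches from about 0.425 to 0.875 m from the base axis. Payload 4.7 kg.
Tool frame: the origin (TCP) lies at the very end of the fingers, on their centre line; the grasp point (between the pads) lies 19 mm behind it; z points along the fingers, y is the line along which they close (so a half turn about z gives the same grasp; the last joint's range is limited). The gripper opens to 85 mm and grips with 20 to 120 N. Pads are 22 mm wide; open, the fingers measure 114 mm over their backs; the gripper's body (76 mm by 85 mm) begins 54 mm behind the grasp point. The pads swing forward as they close: fully open they stand 13 mm farther back than shut.
Start: joints at [-69.322, 18.392, -4.016, 83.108, 1.295, 78.541, -3.26], TCP at [0.221, 0.611, 0.231] pointing down, gripper open.
Joint ranges: [-163.93, 163.93], [-17.29, 119.83], [-79.2, 71.16], [3.27, 140.29], [-89.18, 269.18], [5.43, 117.66], [-154.24, 154.24]. Speed limits (degrees/s): [147.25, 147.25, 180, 180, 180, 180, 180].

## Interface

Orientations are given as a 3x3 rotation matrix whose columns are the frame's x, y, z axes.
In Python, from cell import bot gives the robot as it stands. The module is installed in compiled form; this text tells all that it offers.
- The arm moves only by the tool jog_arm, never from a script. Its argument "plan" is a list of rows, each an object of numbers: "tx", "ty", "tz": the shift along the tool's x, y, z in mm; "spin": the turn about the tool's z in rad; "jaw": the finger opening in mm, from 0 to 85.4. A call has 1 to 20 rows; each row shifts and turns the commanded pose from where the row before left it, along the tool's axes as they then stand; what a row does not reach is not made up. A row lasts 1/8 s, in which the tool goes at most 62.5 mm and 10.7 degrees, less where a joint would pass 70% of its speed; a pose out of reach is approached as far as the arm can. A call is refused whole if a number of a shift passes 62.5 or a number of a turn 0.188, either way. A call with a gripper value outside its range is refused whole. The fingers move at their own pace and stop on an object; "grip_force" is the grip in N (left out, the last holds). Time passes only in rows, so rows that do not move let the fingers close. It gives the time, the measured TCP pose, the force, the opening and the grip force at its end, in the units of the state.
- bot.sense(): the state, without advancing time (a new reading comes with each control period).
- bot.snapshot(name): name is "side" or "top"; returns a dict with "img" (384x512x3 uint8, red, green, blue), "fx", "fy", "cx", "cy" (pixels), "R" (3x3) and "t" (3): a world point X has camera coordinates R X + t. Camera axes: x right, y down, z forward; pixel columns grow to the right and rows downward; lengths in m; the calibration is good to about 2 mm. A picture is of the moment at which its call begins. There is no depth.
- bot.hand_in(): hands the job in; it is judged then, once.
The state is a dict: "clock": time; "q": joint angles; "dq": joint speeds; "effort": joint torques, N m; "tcp_pos": TCP position; "tool_rot": TCP orientation; "contact_force": force on the tool from outside, world axes, zero at the start; "ft_torque": the same for the moment, N m; "finger_gap": finger opening in m; "grasp_force": force on a finger pad.
Only numpy, scipy, OpenCV 4.12 (cv2) and the standard library are available. Lean on these libraries where they do the work, as an engineer would, in place of code of your own. Each camera call takes 0.05 s, during which the arm holds its last target. There are 200 camera calls.

## Task

Stand the short stainless steel cup upright in the middle of the dispenser's round cup rest and let go of it; then, by its wing grip, screw the dispenser's head down (clockwise from above) until its spout points straight over the middle of the cup, stopping there although the thread would turn further. Then, on the trigger pad, press the dose button to its halfway stop, pause there for about a second, push it fully down and let it come back up. Leave the cup rest and all the other things where they are, and never give a dose (button past its halfway stop) while the spout is not over the cup.

Things in the scene. Friction and masses are not known exactly. Their poses are not given: they have to be found in the camera images.
- dispenser: White plastic pill dispenser, fixed: a round foot (radius 58, 18 high), a column (radius 26) and on top the screwed head. Origin: on the screw axis at table height; z up. The whole stands about 204 high. The cup rest points along its -x, turned by rest.
- rest_top (a point): Centre of the top of the cup rest, a plain flat white ceramic disc (radius 48, 8 thick, top 26 above the table) on a bamboo arm (26 wide, top 26 above the table) that reaches 110 out from the dispenser's column, under the circle of the spout. Its x axis points from the cup rest to the screw axis, z up.
- rest (a joint): Angle of the cup rest's arm about the screw axis, rad, counter-clockwise from above; 0 = straight along the dispenser's -x. Stiff (about 3 N m of friction); it is to stay where it is.
- head (a joint): Turn of the screwed head, rad, growing clockwise from above (screwing down, 1.27 mm lower per rad). Thread: 0 to 5.0; the wanted direction lies at 2.8 to 4.0, 1.4 to 3.4 clockwise of the start; the other way round is blocked by the thread's end. Friction 0.15 N m; stays where left. Spout direction in the dispenser's frame: (3.142 + 3.4 - value) rad, counter-clockwise from +x.
- wing (a point): Grip point of the head's wing: on the screw axis, 182 to 188 above the table, in an upright grey plastic bar 72 long, 24 wide, 42 high (from 26 below this point to 16 above it), its length along the spout. Pinch it across its width from above. Turns with the head: x towards the spout, z up. Under the wing is the white round turret, radius 42, 50 high.
- outlet (a point): Mouth of the spout: centre of the underside of the nozzle (radius 13) under the end of the flat white chute (32 wide, 18 high, reaching 124 from the screw axis). It lies 110 from the screw axis, 112 to 118 above the table; a cup on the cup rest (top at 96) passes below it but cannot be put there from above once the spout is over it. Frame as the wing.
- cup: The short stainless steel cup, open at the top, outer diameter 60 (54 at the foot), height 70, wall 3, about 0.13 kg. Origin: centre of its underside, z up. The only other steel vessel is the much taller tumbler.
- pad: White trigger pad, fixed, 90 x 90, 38 high (42 with the grey collar), with the grey dose button in its middle. It stands left or right of the dispenser, the round speaker on the other side. Origin: centre of its underside.
- button_top (a point): Centre of the top of the dose button (flat, radius 24, 60 above the table when up; pressed straight down), moving with it. Two stages of 6 travel each: the first takes 1 to 2.5 N up to the halfway stop, which gives way only at 8 N; fully down takes 11 N. It springs back when let go.
- button (a joint): First stage of the dose button, m: 0 up, 0.006 at the halfway stop (and stays 0.006 below it).
- second (a joint): Second stage of the dose button, m: 0 down to the halfway stop, 0.006 fully down.
- tumbler: Bystander: tall stainless steel tumbler, 125 high, diameter 58 at the foot to 68 at the rim, loose. Origin: centre of its underside.
- pill_bottle: Bystander: white pill bottle with a cap, diameter 60, 105 high, loose. Origin: centre of its underside.
- pill_pot: Bystander: lidded blue silicone pill pot, diameter 72, 50 high, loose. Origin: centre of its underside.
- thermometer: Bystander: white digital thermometer lying flat, 130 long along its x, 22 wide, 14 high, loose. Origin: centre of its underside.
- speaker: Bystander: round grey speaker, diameter 84, 43 high, fixed, nothing to press. Origin: centre of its underside.
- monitor: Bystander: grey blood pressure monitor, 110 x 150, 80 high, fixed, behind the dispenser. Origin: centre of its underside.
Things that resemble listed ones, but are neither listed nor needed, are in the scene too. Leave any red look-alike of the cup alone.

How it is judged (in metres and radians):
On the way, in this order (a step that is already met when the one before it is completed fails the run):
1. the cup stands upright in the middle of the cup rest, let go (horizontal distance between cup and rest_top below 0.015 m and z of cup in the frame of rest_top between -0.004 and 0.004 m and angle between cup's own z axis and vertical below 0.1 rad and contact force between the fingers and cup below 0.1 N), for 0.2 s.
2. the head is screwed round until the spout is over the middle of the cup (horizontal distance between cup and rest_top below 0.015 m and z of cup in the frame of rest_top between -0.004 and 0.004 m and angle between cup's own z axis and vertical below 0.1 rad and horizontal distance between outlet and cup below 0.015 m and velocity of joint head between -0.1 and 0.1 rad/s), for 0.3 s.
3. the dose button is held at its halfway stop (horizontal distance between outlet and cup below 0.015 m and value of joint button above 0.0045 m and value of joint second below 0.0015 m), for 0.5 s.
4. the dose button is pushed fully down (horizontal distance between outlet and cup below 0.015 m and value of joint each of button, second above 0.0045 m), for 0.05 s.
At the end, for the whole second after the job is handed in: The cup stands upright on the cup rest, within 15 mm of its centre, at rest; the spout's mouth is within 15 mm (seen from above) of the cup's middle; the dose button is up again; all is let go (horizontal distance between cup and rest_top below 0.015 m and z of cup in the frame of rest_top between -0.004 and 0.004 m and angle between cup's own z axis and vertical below 0.1 rad and horizontal distance between outlet and cup below 0.015 m and linear speed of cup below 0.02 m/s and value of joint each of button, second below 0.0015 m); the robot touches nothing.
It fails at once if a dose given while the spout is not over the cup (value of joint second above 0.003 m and horizontal distance between outlet and cup above 0.02 m).
It fails at once if the cup tipped over (angle between cup's own z axis and vertical above 0.6 rad).
It fails at once if the cup rest swung aside by more than 8 mm (distance of rest_top from where it was at the start of the episode above 0.008 m).
It fails at once if the tumbler, pill bottle, pill pot or thermometer pushed 20 mm or more (distance of any of tumbler, pill_bottle, pill_pot, thermometer from where it was at the start of the episode above 0.02 m).
It also fails if it takes over 72 s, if anything falls off the work surface, if the arm or the gripper's body presses on something with over 40 N, if the wrist force passes 120 N, or if a joint passes its speed limit or range.

## Working session

There is one attempt and no reset: what is moved stays moved. The work goes in short steps, Python scripts to look and compute and a tool call to move; the robot and the scene stay as the last step left them, time stands still between calls to the robot, and variables do not carry over. Pictures are saved under pics/ and viewed, at most 10 in all, crops included, and the job is handed in when it is done.

Besides the shell and the picture viewer there is one more tool, called after "Request:" as a command line: name --argument value ..., lists and objects as JSON in quotes. jog_arm: Moves the arm, as the interface text tells. Its arguments: {"type":"object","properties":{"plan":{"type":"array","items":{"type":"object","properties":{"tx":{"type":"number"},"ty":{"type":"number"},"tz":{"type":"number"},"spin":{"type":"number"},"jaw":{"type":"number"}}}},"grip_force":{"type":"number"}},"required":["plan"]}

```bash
mkdir -p pics
python3 - <<'E'
from cell import bot
import cv2,pickle,numpy as np
np.set_printoptions(precision=4,suppress=True)
for n in("side","top"):
    s=bot.snapshot(n); pickle.dump(s,open(n+"0.pkl","wb")); cv2.imwrite(f"pics/{n}0.png",s["img"][:,:,::-1])
    print(n,s["fx"],s["cx"],s["cy"],-s["R"].T@s["t"]);print(s["R"])
st=bot.sense();print(st["clock"],st["tcp_pos"],st["tool_rot"],st["finger_gap"])
E
```

```text
side 390.18528746468866 254.63707675079968 186.68934358035122 [ 0.3256 -0.8568  0.9074]
[[ 0.9479 -0.318  -0.0191]
 [-0.2186 -0.6054 -0.7653]
 [ 0.2318  0.7296 -0.6434]]
top 354.2435441846933 259.0467100284578 192.74163677690723 [0.5081 0.0133 1.0832]
[[-0.0173 -0.9996  0.0223]
 [-0.9963  0.0154 -0.0845]
 [ 0.0842 -0.0237 -0.9962]]
0.1 [0.2208 0.6108 0.2303] [[-0.9405  0.3398 -0.0005]
 [ 0.3398  0.9405 -0.0016]
 [-0.0001 -0.0017 -1.    ]] 0.08553734176852748
```

View pics/top0.png

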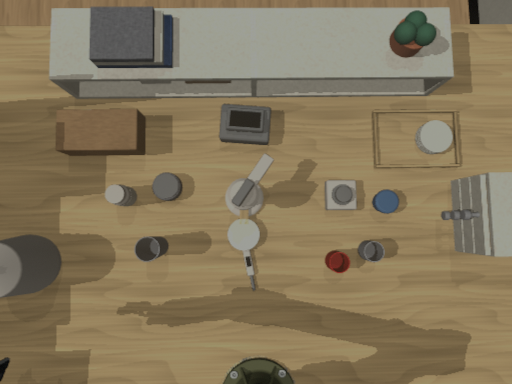

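View pics/side0.png

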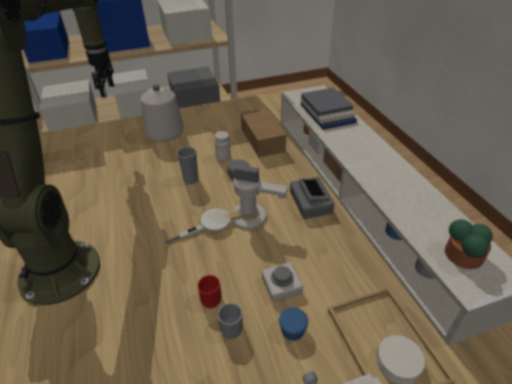

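The top view shows the dispenser at about (245,197), the rest at (244,235), the steel cup at (371,251), the red look-alike at (338,262), the pad at (341,195) and the tumbler at (152,248). The spout points to (262,165). The side view agrees, with the cup at (231,320) and the rest at (215,219).

```bash
cat > h.py <<'E'
import numpy as np,cv2,pickle
np.set_printoptions(precision=4,suppress=True)
def ray(s,u,v,z):
    c=-s["R"].T@s["t"]; d=s["R"].T@np.array([(u-s["cx"])/s["fx"],(v-s["cy"])/s["fy"],1]); return (c+d*(z-c[2])/d[2])
def proj(s,X):
    p=s["R"]@np.asarray(X,float)+s["t"]; return np.array([s["fx"]*p[0]/p[2]+s["cx"],s["fy"]*p[1]/p[2]+s["cy"]])
E
python3 - <<'E'
from h import *
T=pickle.load(open("top0.pkl","rb"));S=pickle.load(open("side0.pkl","rb"))
a=cv2.resize(T["img"][145:295,215:405],None,fx=4,fy=4,interpolation=cv2.INTER_CUBIC)
cv2.imwrite("pics/topc.png",a[:,:,::-1])
a=cv2.resize(S["img"][150:350,160:320],None,fx=3,fy=3,interpolation=cv2.INTER_CUBIC)
cv2.imwrite("pics/sidec.png",a[:,:,::-1])
for n,u,v,z in[("disc",244,235,.026),("wing",243,192,.2),("cup",371,251,.05),("pad",341,195,.05)]: print(n,ray(T,u,v,z))
E
```

```text
disc [0.4724 0.0349 0.026 ]
wing [0.5852 0.0324 0.2   ]
cup [ 0.4204 -0.3339  0.05  ]
pad [ 0.585  -0.2523  0.05  ]
```

View pics/topc.png

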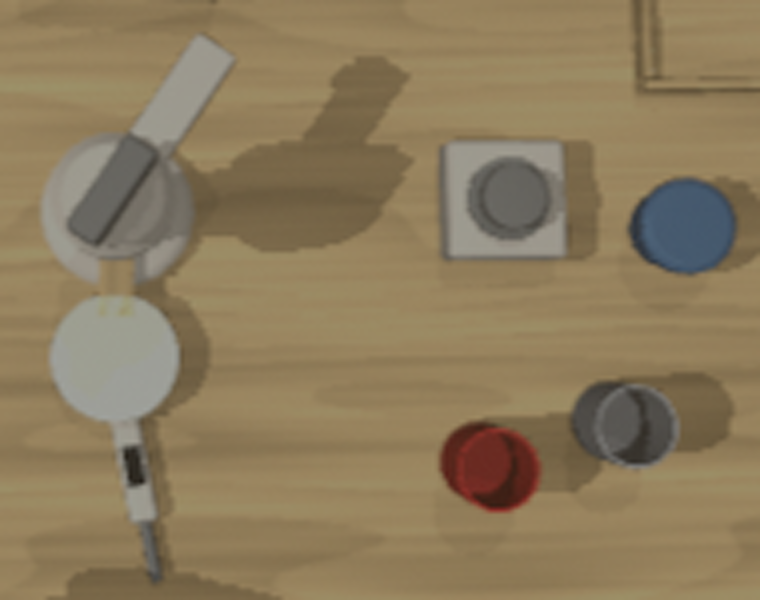

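View pics/sidec.png

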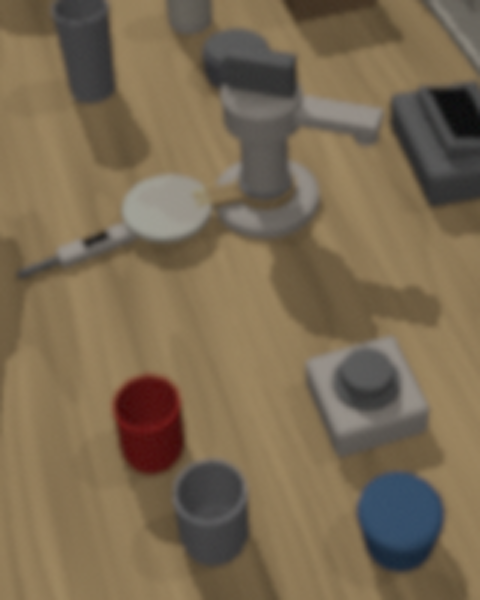

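Crop (4x, origin 215,145): disc centre about (115,358), cup rim centre (637,425), and wing corners (133,134), (158,152), (97,245), (68,225). The chute tip is at (205-235,33-60) and the button at (515,198). Next I'll measure these precisely.

Run:
```python
from h import *
from scipy.optimize import least_squares
T=pickle.load(open("top0.pkl","rb"));S=pickle.load(open("side0.pkl","rb"))
def tp(x,y):return (215+(x+.5)/4-.5,145+(y+.5)/4-.5)
def sp(x,y):return (160+(x+.5)/3-.5,150+(y+.5)/3-.5)
def blob(s,uv,f,n):
    hsv=cv2.cvtColor(s["img"],cv2.COLOR_RGB2HSV); m=f(hsv).astype(np.uint8)
    m=cv2.morphologyEx(m,cv2.MORPH_OPEN,np.ones((3,3)))
    _,l,st,c=cv2.connectedComponentsWithStats(m); i=l[int(uv[1]),int(uv[0])]
    print(n,i,st[i],c[i]); return c[i],(l==i).astype(np.uint8)
# disc: white
w=lambda h:(h[...,1]<60)&(h[...,2]>130)
for s,uv,n in((T,(244,235),"dT"),(S,(215,219),"dS")):
    c,m=blob(s,uv,w,n); print("  ",ray(s,*c,.026))
print("disc hand",ray(T,*tp(115,358),.026),ray(S,*sp(167,207),.026))
print("cup rim",ray(T,*tp(637,425),.07),ray(S,*sp(211,493),.07), "cup foot side",ray(S,*sp(213,562),0), "foot top img",ray(T,*tp(598,420),0))
print("red rim",ray(T,*tp(497,467),.07))
print("button",ray(T,*tp(515,198),.060),ray(S,*sp(368,371),.060))
k=[ray(T,*tp(*p),.203) for p in((133,134),(158,152),(97,245),(68,225))]
print("wing",np.mean(k,0)); 
d=(k[0]+k[1]-k[2]-k[3]);print("ang wing",np.degrees(np.arctan2(d[1],d[0])),np.linalg.norm(d)/2)
e=ray(T,*tp(219,46),.14);print("chute end",e,(e-np.mean(k,0)))
print("foot circle",ray(T,*tp(117,210),.018))
print("wing side", ray(S,*sp(258,71),.203-.0))
```

```text
dT 22 [227 219  33  37 853] [243.1782 235.0621]
   [0.4723 0.0374 0.026 ]
dS 11 [197 208  33  21 497] [213.7364 218.6579]
   [0.469  0.0363 0.026 ]
disc hand [0.4751 0.0367 0.026 ] [0.4738 0.0345 0.026 ]
cup rim [ 0.4222 -0.3355  0.07  ] [ 0.4201 -0.3383  0.07  ] cup foot side [ 0.4121 -0.3571  0.    ] foot top img [ 0.4207 -0.3298  0.    ]
red rim [ 0.3947 -0.2341  0.07  ]
button [ 0.5867 -0.2567  0.06  ] [ 0.5862 -0.2612  0.06  ]
wing [0.5853 0.0319 0.203 ]
ang wing -35.09122288118462 0.06957828966988337
chute end [ 0.6865 -0.0387  0.14  ] [ 0.1012 -0.0707 -0.063 ]
foot circle [0.5855 0.0339 0.018 ]
wing side [0.574  0.0086 0.203 ]
```

Request:
jog_arm --plan '[{"spin": -0.1733,"tz": -40,"jaw": 78},{"spin": -0.1733,"tz": -40},{"tx": -40,"ty": -44.5},{"tx": -40,"ty": -44.5},{"tx": -40,"ty": -44.5},{"tx": -40,"ty": -44.5},{"tx": -40,"ty": -44.5},{"tx": -40,"ty": -44.5},{"tx": -40,"ty": -44.5},{"ty": -55.5},{"ty": -55.5},{"ty": -55.5},{"ty": -55.5},{"ty": -55.5},{"ty": -55.5},{"ty": -55.5},{"ty": -55.5},{"ty": -55.5},{}]'

```text
invalid input at $.plan[0]: expected keys tx, ty, tz, spin, jaw
```

Request:
jog_arm --plan '[{"tx": 0,"ty": 0,"tz": -40,"spin": -0.1733,"jaw": 78},{"tx": 0,"ty": 0,"tz": -40,"spin": -0.1733,"jaw": 78},{"tx": -40,"ty": -44.5,"tz": 0,"spin": 0,"jaw": 78},{"tx": -40,"ty": -44.5,"tz": 0,"spin": 0,"jaw": 78},{"tx": -40,"ty": -44.5,"tz": 0,"spin": 0,"jaw": 78},{"tx": -40,"ty": -44.5,"tz": 0,"spin": 0,"jaw": 78},{"tx": -40,"ty": -44.5,"tz": 0,"spin": 0,"jaw": 78},{"tx": -40,"ty": -44.5,"tz": 0,"spin": 0,"jaw": 78},{"tx": -40,"ty": -44.5,"tz": 0,"spin": 0,"jaw": 78},{"tx": 0,"ty": -55.5,"tz": 0,"spin": 0,"jaw": 78},{"tx": 0,"ty": -55.5,"tz": 0,"spin": 0,"jaw": 78},{"tx": 0,"ty": -55.5,"tz": 0,"spin": 0,"jaw": 78},{"tx": 0,"ty": -55.5,"tz": 0,"spin": 0,"jaw": 78},{"tx": 0,"ty": -55.5,"tz": 0,"spin": 0,"jaw": 78},{"tx": 0,"ty": -55.5,"tz": 0,"spin": 0,"jaw": 78},{"tx": 0,"ty": -55.5,"tz": 0,"spin": 0,"jaw": 78},{"tx": 0,"ty": -55.5,"tz": 0,"spin": 0,"jaw": 78},{"tx": 0,"ty": -55.5,"tz": 0,"spin": 0,"jaw": 78},{"tx": 0,"ty": 0,"tz": 0,"spin": 0,"jaw": 78}]'

```text
clock: 2.48
tcp_pos: [0.499, -0.2054, 0.3112]
tool_rot: [[-1.0, 0.01, -0.001], [0.01, 1.0, -0.002], [0.001, -0.002, -1.0]]
contact_force: [-0.5, 0.9, -0.8]
finger_gap: 0.0781
grasp_force: 0.0
```

Request:
jog_arm --plan '[{"tx": 26,"ty": -44,"tz": 0,"spin": 0,"jaw": 80},{"tx": 26,"ty": -44,"tz": 0,"spin": 0,"jaw": 80},{"tx": 26,"ty": -44,"tz": 0,"spin": 0,"jaw": 80},{"tx": 0,"ty": 0,"tz": 50,"spin": 0,"jaw": 80},{"tx": 0,"ty": 0,"tz": 50,"spin": 0,"jaw": 80},{"tx": 0,"ty": 0,"tz": 50,"spin": 0,"jaw": 80},{"tx": 0,"ty": 0,"tz": 50,"spin": 0,"jaw": 80},{"tx": 0,"ty": 0,"tz": 0,"spin": 0,"jaw": 80},{"tx": 0,"ty": 0,"tz": 0,"spin": 0,"jaw": 80}]'

```text
clock: 3.6
tcp_pos: [0.4239, -0.332, 0.1129]
tool_rot: [[-1.0, -0.0, 0.002], [-0.0, 1.0, -0.001], [-0.002, -0.001, -1.0]]
contact_force: [0.2, 0.5, 0.5]
finger_gap: 0.08
grasp_force: 0.0
```

Run:
```python
from h import *
from cell import bot
st=bot.sense();print(st["tcp_pos"],st["q"])
T=bot.snapshot("top");S=bot.snapshot("side")
a=cv2.resize(T["img"][220:290,320:420],(400,280),interpolation=cv2.INTER_CUBIC);b=cv2.resize(S["img"][270:370,160:300],(392,280),interpolation=cv2.INTER_CUBIC)
cv2.imwrite("pics/pre.png",np.hstack([a,b])[:,:,::-1])
```

```text
[ 0.4239 -0.332   0.1129] [ -2.725   12.039   42.4036 108.6888  -9.1459  62.5531 133.2946]
```

View pics/pre.png

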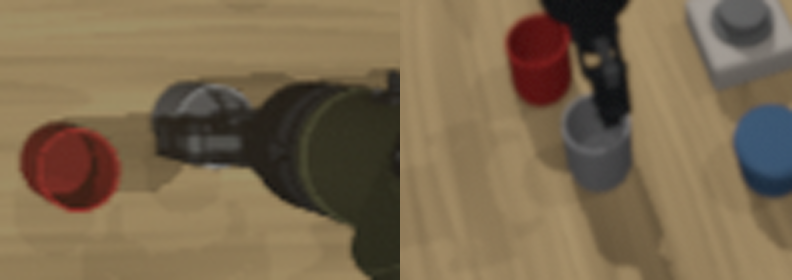

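The picture shows the gripper above the cup, with the fingers at about (200,135) over the rim and the red cup clear at (70,165). I'll go down and grip.

Request:
jog_arm --plan '[{"tx": 2.5,"ty": -4.5,"tz": 23,"spin": 0,"jaw": 80},{"tx": 0,"ty": 0,"tz": 35,"spin": 0,"jaw": 80},{"tx": 0,"ty": 0,"tz": 35,"spin": 0,"jaw": 80},{"tx": 0,"ty": 0,"tz": 0,"spin": 0,"jaw": 80},{"tx": 0,"ty": 0,"tz": 0,"spin": 0,"jaw": 50},{"tx": 0,"ty": 0,"tz": 0,"spin": 0,"jaw": 50},{"tx": 0,"ty": 0,"tz": 0,"spin": 0,"jaw": 50},{"tx": 0,"ty": 0,"tz": 0,"spin": 0,"jaw": 50},{"tx": 0,"ty": 0,"tz": 0,"spin": 0,"jaw": 50},{"tx": 0,"ty": 0,"tz": 0,"spin": 0,"jaw": 50}]' --grip_force 40

```text
clock: 4.95
tcp_pos: [0.4222, -0.3375, 0.0208]
tool_rot: [[-1.0, 0.0, 0.004], [0.0, 1.0, -0.002], [-0.004, -0.002, -1.0]]
contact_force: [-0.3, -1.2, 7.1]
finger_gap: 0.058
grasp_force: 43.6
```

Request:
jog_arm --plan '[{"tx": 0,"ty": 0,"tz": -30,"spin": 0,"jaw": 50},{"tx": 0,"ty": 0,"tz": -50,"spin": 0,"jaw": 50},{"tx": 0,"ty": 0,"tz": -50,"spin": 0,"jaw": 50},{"tx": -6.5,"ty": 37.3,"tz": 0,"spin": 0,"jaw": 50},{"tx": -6.5,"ty": 37.3,"tz": 0,"spin": 0,"jaw": 50},{"tx": -6.5,"ty": 37.3,"tz": 0,"spin": 0,"jaw": 50},{"tx": -6.5,"ty": 37.3,"tz": 0,"spin": 0,"jaw": 50},{"tx": -6.5,"ty": 37.3,"tz": 0,"spin": 0,"jaw": 50},{"tx": -6.5,"ty": 37.3,"tz": 0,"spin": 0,"jaw": 50},{"tx": -6.5,"ty": 37.3,"tz": 0,"spin": 0,"jaw": 50},{"tx": -6.5,"ty": 37.3,"tz": 0,"spin": 0,"jaw": 50},{"tx": 0,"ty": 37.3,"tz": 0,"spin": 0,"jaw": 50},{"tx": 0,"ty": 37.3,"tz": 0,"spin": 0,"jaw": 50},{"tx": 0,"ty": 0,"tz": 0,"spin": 0,"jaw": 50},{"tx": 0,"ty": 0,"tz": 0,"spin": 0,"jaw": 50}]'

```text
clock: 6.82
tcp_pos: [0.4725, 0.036, 0.1488]
tool_rot: [[-1.0, 0.001, 0.001], [0.001, 1.0, -0.0], [-0.001, -0.0, -1.0]]
contact_force: [-0.3, -0.4, -1.7]
finger_gap: 0.0582
grasp_force: 43.4
```

Run:
```python
from h import *
from cell import bot
st=bot.sense();print(st["tcp_pos"],st["q"],st["finger_gap"],st["grasp_force"])
T=bot.snapshot("top");S=bot.snapshot("side")
a=cv2.resize(T["img"][140:290,195:315],(400,500),interpolation=cv2.INTER_CUBIC);b=cv2.resize(S["img"][130:270,150:262],(400,500),interpolation=cv2.INTER_CUBIC)
cv2.imwrite("pics/car.png",np.hstack([a,b])[:,:,::-1])
```

```text
[0.4725 0.036  0.1488] [-30.2514  -0.2655  22.7547 114.2241   0.1327  65.9734  82.4145] 0.058245057768435346 43.392473347485065
```

View pics/car.png

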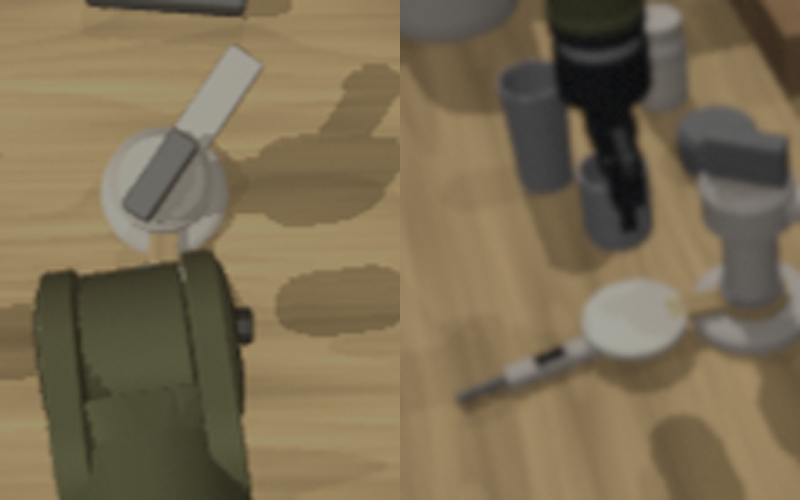

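The side crop shows the cup held upright at (615,200) above the disc at (635,318), with the wrist clear of the turret. I'll lower it.

Request:
jog_arm --plan '[{"tx": -2,"ty": -0.5,"tz": 30,"spin": 0,"jaw": 50},{"tx": 0,"ty": 0,"tz": 30,"spin": 0,"jaw": 50},{"tx": 0,"ty": 0,"tz": 25,"spin": 0,"jaw": 50},{"tx": 0,"ty": 0,"tz": 11,"spin": 0,"jaw": 50},{"tx": 0,"ty": 0,"tz": 0,"spin": 0,"jaw": 50},{"tx": 0,"ty": 0,"tz": 0,"spin": 0,"jaw": 50},{"tx": 0,"ty": 0,"tz": 0,"spin": 0,"jaw": 50}]'

```text
clock: 7.8
tcp_pos: [0.4752, 0.0364, 0.0533]
tool_rot: [[-1.0, 0.0, 0.002], [0.0, 1.0, 0.001], [-0.002, 0.001, -1.0]]
contact_force: [0.2, -0.6, -1.4]
finger_gap: 0.0583
grasp_force: 43.4
```

Request:
jog_arm --plan '[{"tx": 0.5,"ty": -0.5,"tz": 3,"spin": 0,"jaw": 50},{"tx": 0,"ty": 0,"tz": 1.5,"spin": 0,"jaw": 50},{"tx": 0,"ty": 0,"tz": 1,"spin": 0,"jaw": 50},{"tx": 0,"ty": 0,"tz": 0,"spin": 0,"jaw": 50},{"tx": 0,"ty": 0,"tz": 0,"spin": 0,"jaw": 50}]'

```text
clock: 8.43
tcp_pos: [0.4739, 0.0358, 0.0469]
tool_rot: [[-1.0, 0.0, 0.0], [0.0, 1.0, 0.0], [-0.0, 0.0, -1.0]]
contact_force: [-0.8, -0.1, 0.1]
finger_gap: 0.0584
grasp_force: 43.5
```

Request:
jog_arm --plan '[{"tx": 0,"ty": 0,"tz": 0.7,"spin": 0,"jaw": 50},{"tx": 0,"ty": 0,"tz": 0,"spin": 0,"jaw": 50},{"tx": 0,"ty": 0,"tz": 0,"spin": 0,"jaw": 66},{"tx": 0,"ty": 0,"tz": 0,"spin": 0,"jaw": 80},{"tx": 0,"ty": 0,"tz": 0,"spin": 0,"jaw": 80},{"tx": 0,"ty": 0,"tz": 0,"spin": 0,"jaw": 80},{"tx": 0,"ty": 0,"tz": 0,"spin": 0,"jaw": 80},{"tx": 0,"ty": 0,"tz": -15,"spin": 0,"jaw": 80},{"tx": 0,"ty": 0,"tz": -40,"spin": 0,"jaw": 80},{"tx": 0,"ty": 0,"tz": -50,"spin": 0,"jaw": 80},{"tx": 0,"ty": 0,"tz": -60,"spin": 0,"jaw": 80},{"tx": 20,"ty": 60,"tz": -40,"spin": 0,"jaw": 80},{"tx": 0,"ty": 60,"tz": 0,"spin": 0,"jaw": 80},{"tx": 0,"ty": 60,"tz": 0,"spin": 0,"jaw": 80},{"tx": 0,"ty": 60,"tz": 0,"spin": 0,"jaw": 80},{"tx": 0,"ty": 0,"tz": 0,"spin": 0,"jaw": 80},{"tx": 0,"ty": 0,"tz": 0,"spin": 0,"jaw": 80}]'

```text
clock: 10.55
tcp_pos: [0.4574, 0.2652, 0.2451]
tool_rot: [[-1.0, 0.0, 0.001], [0.0, 1.0, -0.001], [-0.001, -0.001, -1.0]]
contact_force: [0.3, -0.3, -0.2]
finger_gap: 0.0803
grasp_force: 0.0
```

Run:
```python
from h import *
from cell import bot
st=bot.sense();print(st["tcp_pos"],st["q"])
T=bot.snapshot("top");S=bot.snapshot("side")
pickle.dump((T,S),open("placed.pkl","wb"))
a=cv2.resize(T["img"][150:270,200:296],(480,600),interpolation=cv2.INTER_CUBIC);b=cv2.resize(S["img"][150:270,190:254],(320,600),interpolation=cv2.INTER_CUBIC)
cv2.imwrite("pics/pl.png",np.hstack([a,b])[:,:,::-1])
```

```text
[0.4574 0.2652 0.2451] [-42.582    3.0633   9.9611  99.5524  -0.4879  77.4167  57.451 ]
```

View pics/pl.png

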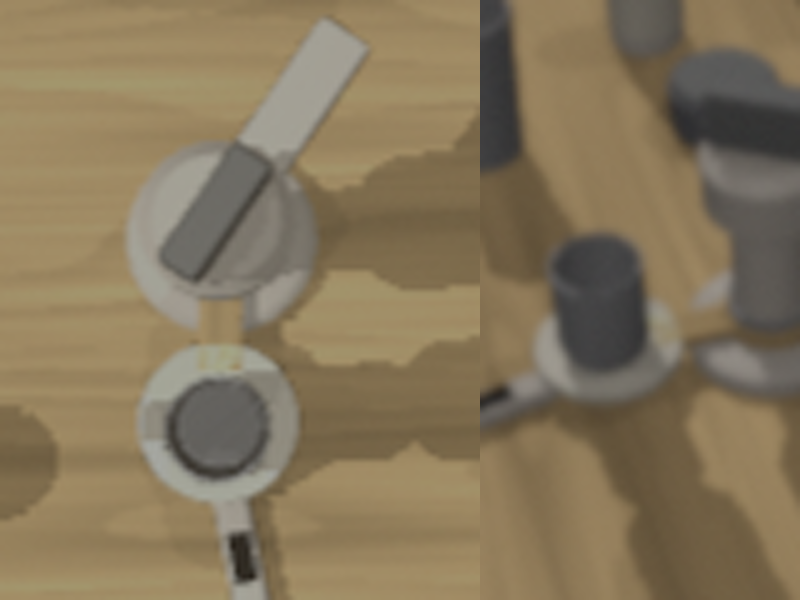

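Cup stands upright on the disc: rim centre at about (217,428) in the 5x crop, disc centre (217.5,422). Next I'll check the numbers and the wing.

Run:
```python
from h import *
T,S=pickle.load(open("placed.pkl","rb"))
tp=lambda x,y:(200+(x+.5)/5-.5,150+(y+.5)/5-.5)
sp=lambda x,y:(190+(x-480+.5)/5-.5,150+(y+.5)/5-.5)
print("cup",ray(T,*tp(217,428),.096),ray(S,*sp(598,268),.096)," disc",ray(T,*tp(217.5,422),.026),ray(S,*sp(609,350),.026))
k=[ray(T,*tp(*p),.2035) for p in((236,142),(273,166),(195,282),(160,257))]
c=np.mean(k,0);d=k[0]+k[1]-k[2]-k[3];print("wing",c,np.degrees(np.arctan2(d[1],d[0])))
e=ray(T,*tp(347,32),.14);print(e,np.degrees(np.arctan2(*(e-c)[1::-1])))
```

```text
cup [0.4743 0.0363 0.096 ] [0.4724 0.0318 0.096 ]  disc [0.4754 0.0375 0.026 ] [0.473  0.0303 0.026 ]
wing [0.5851 0.0327 0.2035] -34.37514734442441
[ 0.6868 -0.0377  0.14  ] -34.710709982290986
```

Request:
jog_arm --plan '[{"tx": -25.5,"ty": -46.5,"tz": 0,"spin": 0,"jaw": 70},{"tx": -25.5,"ty": -46.5,"tz": 0,"spin": 0,"jaw": 70},{"tx": -25.5,"ty": -46.5,"tz": 0,"spin": 0,"jaw": 70},{"tx": -25.5,"ty": -46.5,"tz": 0,"spin": 0,"jaw": 70},{"tx": -25.5,"ty": -46.5,"tz": 0,"spin": 0,"jaw": 70},{"tx": 0,"ty": 0,"tz": 0,"spin": 0.151,"jaw": 70},{"tx": 0,"ty": 0,"tz": 0,"spin": 0.151,"jaw": 70},{"tx": 0,"ty": 0,"tz": 0,"spin": 0.151,"jaw": 70},{"tx": 0,"ty": 0,"tz": 0,"spin": 0.151,"jaw": 70},{"tx": 0,"ty": 0,"tz": 0,"spin": 0,"jaw": 70},{"tx": 0,"ty": 0,"tz": 0,"spin": 0,"jaw": 70}]'

```text
clock: 12.02
tcp_pos: [0.5845, 0.0325, 0.2448]
tool_rot: [[-0.824, 0.567, 0.0], [0.567, 0.824, 0.0], [-0.0, 0.0, -1.0]]
contact_force: [-0.5, -0.3, 0.1]
finger_gap: 0.0699
grasp_force: 0.0
```

Run:
```python
from h import *
from cell import bot
st=bot.sense();print(st["q"]);R=np.array(st["tool_rot"]);print("y ang",np.degrees(np.arctan2(R[1,1],R[0,1])))
e=np.array([.5852,.0325,.173])-st["tcp_pos"];print("tool shift mm",R.T@e*1000)
```

```text
[-28.5992  10.4555  26.1386  92.5108  -4.6975  78.1004  53.5794]
y ang 55.4484040458785
tool shift mm [-0.564   0.3644 71.8386]
```

Request:
jog_arm --plan '[{"tx": -0.5,"ty": 0.5,"tz": 25,"spin": 0,"jaw": 70},{"tx": 0,"ty": 0,"tz": 25,"spin": 0,"jaw": 70},{"tx": 0,"ty": 0,"tz": 22,"spin": 0,"jaw": 70},{"tx": 0,"ty": 0,"tz": 0,"spin": 0,"jaw": 70},{"tx": 0,"ty": 0,"tz": 0,"spin": 0,"jaw": 18},{"tx": 0,"ty": 0,"tz": 0,"spin": 0,"jaw": 18},{"tx": 0,"ty": 0,"tz": 0,"spin": 0,"jaw": 18},{"tx": 0,"ty": 0,"tz": 0,"spin": 0,"jaw": 18},{"tx": 0,"ty": 0,"tz": 0,"spin": 0,"jaw": 18},{"tx": 0,"ty": 0,"tz": 0,"spin": 0,"jaw": 18}]' --grip_force 60

```text
clock: 13.28
tcp_pos: [0.5857, 0.033, 0.1739]
tool_rot: [[-0.823, 0.569, 0.001], [0.569, 0.823, 0.0], [-0.001, 0.001, -1.0]]
contact_force: [-2.1, -1.6, 6.2]
finger_gap: 0.0231
grasp_force: 59.3
```

Request:
jog_arm --plan '[{"tx": 0,"ty": 0,"tz": 0.13,"spin": 0.1,"jaw": 18},{"tx": 0,"ty": 0,"tz": 0.13,"spin": 0.1,"jaw": 18},{"tx": 0,"ty": 0,"tz": 0.13,"spin": 0.1,"jaw": 18},{"tx": 0,"ty": 0,"tz": 0.13,"spin": 0.1,"jaw": 18},{"tx": 0,"ty": 0,"tz": 0.13,"spin": 0.1,"jaw": 18},{"tx": 0,"ty": 0,"tz": 0.13,"spin": 0.1,"jaw": 18},{"tx": 0,"ty": 0,"tz": 0.13,"spin": 0.1,"jaw": 18},{"tx": 0,"ty": 0,"tz": 0.13,"spin": 0.1,"jaw": 18},{"tx": 0,"ty": 0,"tz": 0.13,"spin": 0.1,"jaw": 18},{"tx": 0,"ty": 0,"tz": 0.13,"spin": 0.1,"jaw": 18},{"tx": 0,"ty": 0,"tz": 0.13,"spin": 0.1,"jaw": 18},{"tx": 0,"ty": 0,"tz": 0.13,"spin": 0.1,"jaw": 18},{"tx": 0,"ty": 0,"tz": 0.13,"spin": 0.1,"jaw": 18},{"tx": 0,"ty": 0,"tz": 0.13,"spin": 0.1,"jaw": 18},{"tx": 0,"ty": 0,"tz": 0.13,"spin": 0.1,"jaw": 18},{"tx": 0,"ty": 0,"tz": 0.13,"spin": 0.1,"jaw": 18},{"tx": 0,"ty": 0,"tz": 0.13,"spin": 0.1,"jaw": 18},{"tx": 0,"ty": 0,"tz": 0.13,"spin": 0.1,"jaw": 18},{"tx": 0,"ty": 0,"tz": 0,"spin": 0,"jaw": 18},{"tx": 0,"ty": 0,"tz": 0,"spin": 0,"jaw": 18}]'

```text
clock: 15.78
tcp_pos: [0.5843, 0.0324, 0.1715]
tool_rot: [[0.741, 0.672, -0.002], [0.672, -0.741, -0.0], [-0.002, -0.001, -1.0]]
contact_force: [-6.1, -0.7, 10.4]
finger_gap: 0.0228
grasp_force: 60.0
```

Run:
```python
from h import *
from cell import bot
st=bot.sense();print(st["q"],st["ft_torque"]);R=np.array(st["tool_rot"]);a=np.degrees(np.arctan2(R[1,1],R[0,1]));print("y ang",a, "remaining rad to -91.5:",np.radians(a+91.5))
S=bot.snapshot("side")
b=cv2.resize(S["img"][100:260,150:330],(720,640)[:2],interpolation=cv2.INTER_CUBIC)[:600]
cv2.imwrite("pics/turn.png",b[:,:,::-1])
```

```text
[-38.945   14.6776  38.8357  98.3492  -9.6847  70.5148 -45.5551] [-0.6243  1.5729 -0.2146]
y ang -47.800411494066026 remaining rad to -91.5: 0.7627017011952174
```

View pics/turn.png

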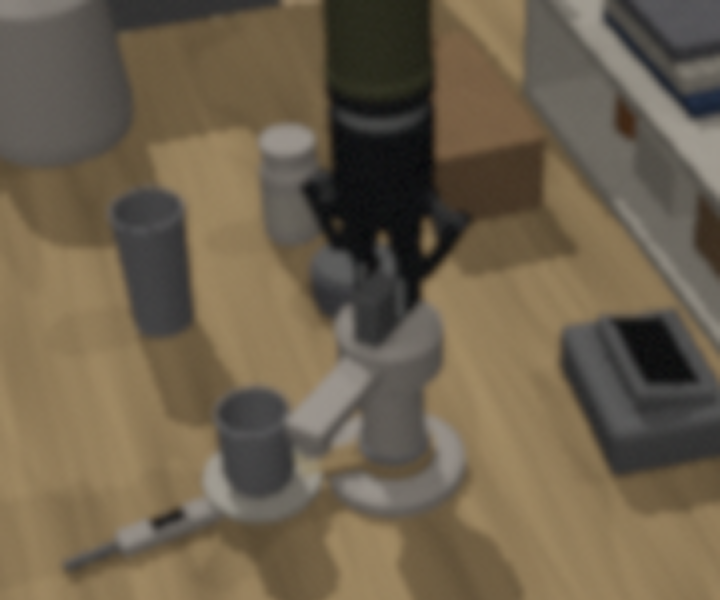

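The head is turning with the grip: the chute end is at (310,430), swinging towards the cup at (255,440). About 0.76 rad remain.

Request:
jog_arm --plan '[{"tx": 0,"ty": 0,"tz": 0.12,"spin": 0.095,"jaw": 18},{"tx": 0,"ty": 0,"tz": 0.12,"spin": 0.095,"jaw": 18},{"tx": 0,"ty": 0,"tz": 0.12,"spin": 0.095,"jaw": 18},{"tx": 0,"ty": 0,"tz": 0.12,"spin": 0.095,"jaw": 18},{"tx": 0,"ty": 0,"tz": 0.12,"spin": 0.095,"jaw": 18},{"tx": 0,"ty": 0,"tz": 0.12,"spin": 0.095,"jaw": 18},{"tx": 0,"ty": 0,"tz": 0.12,"spin": 0.095,"jaw": 18},{"tx": 0,"ty": 0,"tz": 0.12,"spin": 0.095,"jaw": 18},{"tx": 0,"ty": 0,"tz": 0,"spin": 0,"jaw": 18},{"tx": 0,"ty": 0,"tz": 0,"spin": 0,"jaw": 18},{"tx": 0,"ty": 0,"tz": 0,"spin": 0,"jaw": 18},{"tx": 0,"ty": 0,"tz": 0,"spin": 0,"jaw": 18}]'

```text
clock: 17.32
tcp_pos: [0.5838, 0.033, 0.1705]
tool_rot: [[1.0, -0.023, -0.004], [-0.023, -1.0, 0.001], [-0.004, -0.001, -1.0]]
contact_force: [-8.0, -1.7, 11.6]
finger_gap: 0.0232
grasp_force: 60.2
```

Run:
```python
from h import *
from cell import bot
st=bot.sense();print(st["q"],st["ft_torque"]);R=np.array(st["tool_rot"]);a=np.degrees(np.arctan2(R[1,1],R[0,1]));print("y ang",a)
```

```text
[-44.1227  15.8571  45.2786  98.5683 -11.9078  70.7264 -87.2507] [-0.4559  1.9028 -0.1964]
y ang -91.31707506805314
```

Request:
jog_arm --plan '[{"tx": 0,"ty": 0,"tz": 0,"spin": 0,"jaw": 40},{"tx": 0,"ty": 0,"tz": 0,"spin": 0,"jaw": 70},{"tx": 0,"ty": 0,"tz": 0,"spin": 0,"jaw": 70},{"tx": 0,"ty": 0,"tz": 0,"spin": 0,"jaw": 70},{"tx": 0,"ty": 0,"tz": -10,"spin": 0,"jaw": 70},{"tx": 0,"ty": 0,"tz": -40,"spin": 0,"jaw": 70},{"tx": 0,"ty": 0,"tz": -40,"spin": 0,"jaw": 70},{"tx": 0,"ty": 48.5,"tz": 0,"spin": 0,"jaw": 70},{"tx": 0,"ty": 48.5,"tz": 0,"spin": 0,"jaw": 0},{"tx": 0,"ty": 48.5,"tz": 0,"spin": 0,"jaw": 0},{"tx": 0,"ty": 48.5,"tz": 0,"spin": 0,"jaw": 0},{"tx": 0,"ty": 48.5,"tz": 0,"spin": 0,"jaw": 0},{"tx": 0,"ty": 48.5,"tz": 0,"spin": 0,"jaw": 0},{"tx": 0,"ty": 0,"tz": 0,"spin": 0,"jaw": 0},{"tx": 0,"ty": 0,"tz": 0,"spin": 0,"jaw": 0}]'

```text
clock: 19.2
tcp_pos: [0.5791, -0.2569, 0.2595]
tool_rot: [[1.0, -0.023, 0.0], [-0.023, -1.0, 0.001], [0.0, -0.001, -1.0]]
contact_force: [0.9, 0.6, 0.4]
finger_gap: 0.0001
grasp_force: 0.0
```

Run:
```python
from h import *
from cell import bot
T=bot.snapshot("top");S=bot.snapshot("side")
pickle.dump((T,S),open("turned.pkl","wb"))
a=cv2.resize(T["img"][150:270,200:280],(400,600),interpolation=cv2.INTER_CUBIC);b=cv2.resize(S["img"][150:270,190:270],(400,600),interpolation=cv2.INTER_CUBIC)
cv2.imwrite("pics/tu.png",np.hstack([a,b])[:,:,::-1])
```

```text
(no output)
```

View pics/tu.png

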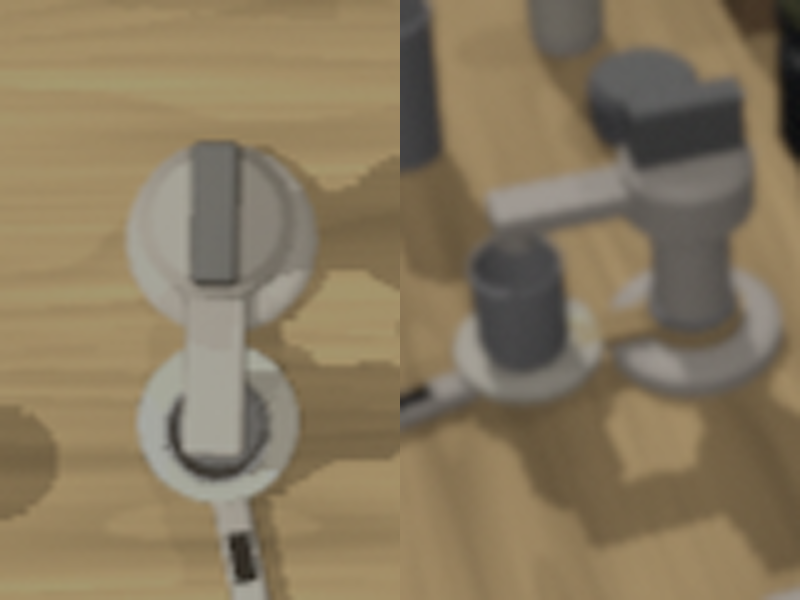

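The spout lies over the cup: chute end at (214,457), wing ends at (215,143) and (214,285), cup rim around (217,428). I'll check the numbers and work out the button shift.

Run:
```python
from h import *
from cell import bot
T,S=pickle.load(open("turned.pkl","rb"))
tp=lambda x,y:(200+(x+.5)/5-.5,150+(y+.5)/5-.5)
c=ray(T,*tp(214.7,214),.2);e=ray(T,*tp(214,457),.135);d=(e-c)[:2];print("axis",c,"end",e,np.linalg.norm(d));print("outlet",c[:2]+d/np.linalg.norm(d)*.11)
k=ray(T,*tp(214,285),.2)-ray(T,*tp(215,143),.2);print("wing ang",np.degrees(np.arctan2(k[1],k[0])))
st=bot.sense();R=np.array(st["tool_rot"]);print("shift",R.T@(np.array([.5865,-.2585,.066])-st["tcp_pos"])*1000)
```

```text
axis [0.5842 0.0335 0.2   ] end [0.4604 0.0371 0.135 ] 0.12386666677752667
outlet [0.4742 0.0367]
wing ang 178.83110605933214
shift [  6.9492   3.0716 193.3065]
```

Request:
jog_arm --plan '[{"tx": 7,"ty": 3,"tz": 30,"spin": 0,"jaw": 0},{"tx": 0,"ty": 0,"tz": 50,"spin": 0,"jaw": 0},{"tx": 0,"ty": 0,"tz": 50,"spin": 0,"jaw": 0},{"tx": 0,"ty": 0,"tz": 45,"spin": 0,"jaw": 0},{"tx": 0,"ty": 0,"tz": 18,"spin": 0,"jaw": 0},{"tx": 0,"ty": 0,"tz": 0,"spin": 0,"jaw": 0},{"tx": 0,"ty": 0,"tz": 0,"spin": 0,"jaw": 0},{"tx": 0,"ty": 0,"tz": 0,"spin": 0,"jaw": 0}]'

```text
clock: 20.3
tcp_pos: [0.5869, -0.2612, 0.0682]
tool_rot: [[1.0, -0.023, 0.003], [-0.023, -1.0, -0.001], [0.003, 0.001, -1.0]]
contact_force: [0.4, 0.5, 0.2]
finger_gap: -0.0002
grasp_force: 0.0
```

Request:
jog_arm --plan '[{"tx": 0,"ty": -1,"tz": 6,"spin": 0,"jaw": 0},{"tx": 0,"ty": 0,"tz": 3,"spin": 0,"jaw": 0},{"tx": 0,"ty": 0,"tz": 2,"spin": 0,"jaw": 0},{"tx": 0,"ty": 0,"tz": 0,"spin": 0,"jaw": 0},{"tx": 0,"ty": 0,"tz": 0,"spin": 0,"jaw": 0}]'

```text
clock: 20.92
tcp_pos: [0.5861, -0.2595, 0.0555]
tool_rot: [[1.0, -0.022, 0.001], [-0.022, -1.0, 0.0], [0.001, -0.0, -1.0]]
contact_force: [1.8, 0.6, 2.3]
finger_gap: 0.0001
grasp_force: 1.1
```

Request:
jog_arm --plan '[{"tx": 0,"ty": 0,"tz": 1,"spin": 0,"jaw": 0},{"tx": 0,"ty": 0,"tz": 0.5,"spin": 0,"jaw": 0},{"tx": 0,"ty": 0,"tz": 0,"spin": 0,"jaw": 0},{"tx": 0,"ty": 0,"tz": 0,"spin": 0,"jaw": 0}]'

```text
clock: 21.42
tcp_pos: [0.5861, -0.2595, 0.0542]
tool_rot: [[1.0, -0.022, 0.001], [-0.022, -1.0, 0.0], [0.001, -0.0, -1.0]]
contact_force: [1.5, 0.6, 4.9]
finger_gap: 0.0
grasp_force: 2.6
```

Request:
jog_arm --plan '[{"tx": 0,"ty": 0,"tz": 0,"spin": 0,"jaw": 0},{"tx": 0,"ty": 0,"tz": 0,"spin": 0,"jaw": 0},{"tx": 0,"ty": 0,"tz": 0,"spin": 0,"jaw": 0},{"tx": 0,"ty": 0,"tz": 0,"spin": 0,"jaw": 0},{"tx": 0,"ty": 0,"tz": 0,"spin": 0,"jaw": 0},{"tx": 0,"ty": 0,"tz": 0,"spin": 0,"jaw": 0},{"tx": 0,"ty": 0,"tz": 0,"spin": 0,"jaw": 0},{"tx": 0,"ty": 0,"tz": 0,"spin": 0,"jaw": 0}]'

```text
clock: 22.42
tcp_pos: [0.5861, -0.2596, 0.0542]
tool_rot: [[1.0, -0.022, 0.001], [-0.022, -1.0, 0.0], [0.001, -0.0, -1.0]]
contact_force: [0.3, 1.4, 5.0]
finger_gap: 0.0002
grasp_force: 2.6
```

Request:
jog_arm --plan '[{"tx": 0,"ty": 0,"tz": 3,"spin": 0,"jaw": 0},{"tx": 0,"ty": 0,"tz": 3,"spin": 0,"jaw": 0},{"tx": 0,"ty": 0,"tz": 1.5,"spin": 0,"jaw": 0},{"tx": 0,"ty": 0,"tz": 0,"spin": 0,"jaw": 0},{"tx": 0,"ty": 0,"tz": 0,"spin": 0,"jaw": 0}]'

```text
clock: 23.05
tcp_pos: [0.5862, -0.2596, 0.048]
tool_rot: [[1.0, -0.022, 0.001], [-0.022, -1.0, 0.001], [0.001, -0.001, -1.0]]
contact_force: [-2.4, 2.2, 12.8]
finger_gap: -0.0
grasp_force: 6.6
```

Fully down (12.8 N, 6.2 mm further). Now I'll release it.

Request:
jog_arm --plan '[{"tx": 0,"ty": 0,"tz": -6,"spin": 0,"jaw": 0},{"tx": 0,"ty": 0,"tz": -10,"spin": 0,"jaw": 0},{"tx": 0,"ty": 0,"tz": -40,"spin": 0,"jaw": 0},{"tx": 0,"ty": 0,"tz": -60,"spin": 0,"jaw": 0},{"tx": 0,"ty": 0,"tz": -30,"spin": 0,"jaw": 0},{"tx": 0,"ty": 0,"tz": 0,"spin": 0,"jaw": 0},{"tx": 0,"ty": 0,"tz": 0,"spin": 0,"jaw": 0},{"tx": 0,"ty": 0,"tz": 0,"spin": 0,"jaw": 0},{"tx": 0,"ty": 0,"tz": 0,"spin": 0,"jaw": 0}]'

```text
clock: 24.18
tcp_pos: [0.5851, -0.2593, 0.191]
tool_rot: [[1.0, -0.023, -0.002], [-0.023, -1.0, 0.0], [-0.002, -0.0, -1.0]]
contact_force: [1.1, -0.2, 0.2]
finger_gap: 0.0001
grasp_force: 0.0
```

Run:
```python
from h import *
from cell import bot
T,S=pickle.load(open("turned.pkl","rb"))
N=bot.snapshot("top")
d=cv2.absdiff(N["img"],T["img"]).max(2);print("change around spout/cup",d[150:270,210:275].max())
print(bot.sense()["tcp_pos"],bot.hand_in())
```

```text
change around spout/cup 3
the job is handed in; nothing more can be done
[ 0.5853 -0.2594  0.1913] None
```

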